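# Index the decorating stand to its next hole

### The job

The small lacquer cup on the indexing stand is to be turned on by one division. With a fingertip press the stand's spring plunger all the way in, turn the table clockwise (seen from above) by its index arm to the very next hole, and let the plunger spring fully out again so that the table is locked there. The cup must ride along in its place without being touched; leave the things round the stand where they are.

Things in the scene. Friction and masses are not known exactly. Their poses are not given: they have to be found in the camera images.
- index_base: fixed round base of the indexing stand, 212 mm across, bare metal, standing on the desk. Its flat dividing plate (200 mm across, top at 24 mm) has a ring-shaped slot of radius 85 mm with eight wider holes in it, 45 degrees apart. Origin: on the turning axis, at desk height; z up.
- index_table (a joint): turning angle of the table (rad): 0 in the hole where it starts, grows CLOCKWISE seen from above; the next hole is at 0.785. Locked (under 0.03 rad of play) while the plunger is out in a hole. Freed, it turns with little drag (about 0.12 N m, so 1 to 2 N at the plunger) and stays where it is left.
- plunger (a joint): how far the plunger is pressed in (m): 0 fully out, 0.010 fully in (end stop). A spring pushes it out: about 3 N at the start of the stroke, 7 N at the end. Pressed in more than about 8 mm it frees the table; if let go between two holes it stays about 8 mm in, sliding along under the plate, and springs out by itself into the next hole that it comes to.
- plunger_top (a point): centre of the top face of the plunger's round black button, 26 mm across, which stands upright on the index arm 85 mm from the turning axis and travels round with it. When out, the top is 58 mm above the desk, when pressed fully in 48 mm. It is pressed straight down.
- tab_face (a point): flat face of the upright metal push tab on the index arm, beside the button on its clockwise side, 20 mm from the button's centre; pushing on it turns the table. This point is 66 mm above the desk; the tab is 30 mm wide (along the arm), 6 mm thick, its top 80 mm above the desk. x: along the arm towards the turning axis, y: clockwise direction of travel (away from the button), z up.
- table_top (a point): centre of the flat round top of the turning table (120 mm across), on the turning axis, 38.5 mm above the desk; turns with the table.
- next_hole (a point): the next hole, on the plate's upper face (24 mm above the desk), straight under where the plunger has to come to rest; fixed to the base, 85 mm from the turning axis.
- work_cup: small dark red lacquer cup, 52 mm across, 36 mm high, standing loose near the middle of the turning table. Origin: centre of its underside; z up.
- jar_gold: bystander: low jar with a gold-brown cap, 42 mm across, 46 mm high, beside the stand. Origin: centre of its underside.
- tape_roll: bystander: roll of pale tape lying flat, 60 mm across, 19 mm high, beside the stand. Origin: centre of its underside.
- spatula: bystander: wooden spatula 149 mm long, 22 mm wide, 8 mm high, lying in front of the stand, along its own y. Origin: centre of its underside.
Mind the look-alikes: they are no part of the job. There is more than one size of the work_cup; the one meant has the size given above.

How it is judged:
By the outcome, as a careful person would: the job done as asked, in the order asked, and still so for the second after the job is handed in, with the robot touching nothing.
It also fails if it takes over 42 s, if anything falls off the work surface, if the arm or the gripper's body presses on something with over 40 N, if the wrist force passes 120 N, or if a joint passes its speed limit or range.

### The arm

A 7-joint arm with a two-finger parallel gripper is mounted at the origin on a cart in front of the work surface, level with it; the furniture and walls round the work are solid. World frame = base frame: x ahead of the robot, y to its left, z up, the work surface at z = 0. Lengths are in m, angles in degrees, forces in N, time in s.
With the tool pointing down it reaches from about 0.425 to 0.95 m from the base axis. Payload 16.7 kg.
Tool frame: the origin (TCP) lies at the very end of the fingers, on their centre line; the grasp point (between the pads) lies env.grip_depth behind it (env.grip_depth is the distance from the TCP to the grasp point, in m); z points along the fingers, y is the direction in which the jaws open and shut (so a half turn about z gives the same grasp; the last joint's range is limited). The gripper opens to 94 mm and grips with 3 to 60 N. Pads are 16 mm wide; open, the fingers measure 119 mm over their backs; the gripper's body (75 mm by 177 mm) begins 78 mm behind the grasp point.
Start: joints at [-82.764, 24.414, 4.234, 92.017, -1.954, 63.644, -3.845], TCP at [0.184, 0.649, 0.205] pointing down, gripper open.
Joint ranges: [-163.25, 163.25], [-28.42, 122.38], [-70.27, 78.77], [12.13, 141.07], [-58.53, 238.53], [9.26, 117.41], [-156.51, 156.51]. Speed limits (degrees/s): [108.29, 108.29, 136.94, 136.94, 172.46, 172.46, 172.46].

### API

Orientations are given as [roll, pitch, yaw] about the fixed x, y, z axes, in that order (R = Rz(yaw) Ry(pitch) Rx(roll)).
In Python, from cell import monitor, eyes, env gives the robot as it stands. The module is installed in compiled form; this text tells all that it offers.
- The arm moves only by the tool servo_tool, never from a script. Its argument "deltas" is a list of rows, each a list of 3 entries, a list of its own where there are three numbers: the shift along the world's x, y, z in cm, then the turn, a rotation vector about the world's x, y, z in rad, then the finger opening in cm, from 0 to 9.4. In form: [[[x, y, z], [wx, wy, wz], jaw], ...]. A call has 1 to 12 rows; each row shifts and turns the commanded pose from where the row before left it; what a row does not reach is not made up. A row lasts 1/8 s, in which the tool goes at most 62.5 mm and 10.7 degrees, less where a joint would pass 70% of its speed; a pose out of reach is approached as far as the arm can. A call with a gripper value outside its range is refused whole. The fingers move at their own pace and stop on an object; the grip force is fixed at half the most. Time passes only in rows, so rows that do not move let the fingers close. It gives the time, the measured TCP pose, the force and the opening at its end, in the units of the state.
- monitor.observe(): the state, without advancing time (a new reading comes with each control period).
- eyes.get_image(name): name is "scene" or "top" or "wrist"; returns a dict with "frame" (384x512x3 uint8, red, green, blue), "z_map" (384x512 float32, m along the optical axis (not along the pixel's ray), 0 where there is no reading), "fov_y" (degrees; the focal length in pixels is half the picture's height over the tangent of half this angle, whatever the lens; pixels are square), "cx", "cy" (the principal point, pixels), "camera_from_world" (4x4, takes a point from world to camera coordinates). Camera axes: x right, y up, looking along -z (the intrinsics and any distortion apply to the point x, -y, -z); pixel columns grow to the right and rows downward; lengths in m; the calibration is good to about 2 mm. A picture is of the moment at which its call begins.
- env.finish_job(): hands the job in, once; it reports no verdict.
The state is a dict: "time_s": time; "qpos": joint angles; "joint_vel": joint speeds; "effort": joint torques, N m; "tool_pos": TCP position; "tcp_rot": TCP orientation; "ft_force": force on the tool from outside, world axes, zero at the start; "ft_torque": the same for the moment, N m; "opening": finger opening in m.
Only numpy, scipy, OpenCV 4.12 (cv2) and the standard library are available. Lean on these libraries where they do the work, as an engineer would, in place of code of your own. Each camera call takes 0.05 s, during which the arm holds its last target. There are 200 camera calls.

## Working session

There is one attempt and no reset: what is moved stays moved. The work goes in short steps, Python scripts to look and compute and a tool call to move; the robot and the scene stay as the last step left them, time stands still between calls to the robot, and variables do not carry over. Pictures are saved under pics/ and viewed, about 8 in all and at most 12, crops included, and the job is handed in when it is done.

Besides the shell and the picture viewer there is one more tool, called after ">>>" in YAML: its name, and indented under it one key for each argument. servo_tool: Moves the arm, as the interface text tells. Its arguments: {"type":"object","properties":{"deltas":{"type":"array"}},"required":["deltas"]}

```bash
mkdir -p pics; cat > h.py <<'E'
import numpy as np, cv2
from cell import monitor, eyes, env
def grab(n):
    d=eyes.get_image(n); f=192/np.tan(np.radians(d['fov_y']/2)); d['f']=f
    d['T']=np.linalg.inv(d['camera_from_world']); return d
def ray(d,u,v):
    c=np.array([(u-d['cx'])/d['f'],-(v-d['cy'])/d['f'],-1.]); return d['T'][:3,3],d['T'][:3,:3]@c
def onplane(d,u,v,z):
    o,r=ray(d,u,v); return o+r*(z-o[2])/r[2]
def cloud(d):
    v,u=np.mgrid[:384,:512]; z=d['z_map']
    c=np.stack([(u-d['cx'])/d['f']*z,-(v-d['cy'])/d['f']*z,-z],-1)
    return c@d['T'][:3,:3].T+d['T'][:3,3]
def proj(d,p):
    c=d['camera_from_world']@np.append(p,1); return d['cx']+d['f']*c[0]/-c[2], d['cy']+d['f']*c[1]/c[2]
E
python3 - <<'E'
from h import *
s=monitor.observe(); print(s, env.grip_depth)
a=[]
for n in('top','scene'):
    d=grab(n); np.savez('pics/'+n,**{k:v for k,v in d.items()}); print(n,d['fov_y'],d['cx'],d['cy'],d['T'][:3,3].round(3),[k for k in d])
    cv2.imwrite(f'pics/{n}0.png',cv2.resize(d['frame'][...,::-1],(800,600),interpolation=cv2.INTER_CUBIC))
E
```

```text
{'time_s': 0.0, 'qpos': array([-82.76324728,  24.44858921,   4.23249363,  92.05262375,
        -1.95429389,  63.64433616,  -3.84434728]), 'joint_vel': array([ 0.03957998,  0.13984452, -0.05852121,  0.03793001, -0.01906697,
       -0.04489979,  0.01469087]), 'effort': array([-3.78812147e-04, -9.35843396e+01,  3.66695255e+00, -4.54212570e+01,
       -4.87822643e-02,  1.99476164e-02,  1.34451757e-04]), 'tool_pos': array([0.18373572, 0.64904633, 0.20478564]), 'tcp_rot': array([-1.79926841e+02,  5.35017671e-03,  1.64194620e+02]), 'ft_force': array([ 0.19246304,  0.37867266, -0.41822266]), 'ft_torque': array([ 0.00676861, -0.03602489,  0.0134652 ]), 'opening': 0.093717236722004} 0.0188
top 48.281675211116465 252.47179057858628 189.32479018421452 [0.339 0.147 0.919] ['frame', 'z_map', 'fov_y', 'cx', 'cy', 'camera_from_world', 'f', 'T']
scene 57.619352954390266 250.119582666078 191.28273518328626 [-0.142  0.625  0.46 ] ['frame', 'z_map', 'fov_y', 'cx', 'cy', 'camera_from_world', 'f', 'T']
```

View pics/top0.png

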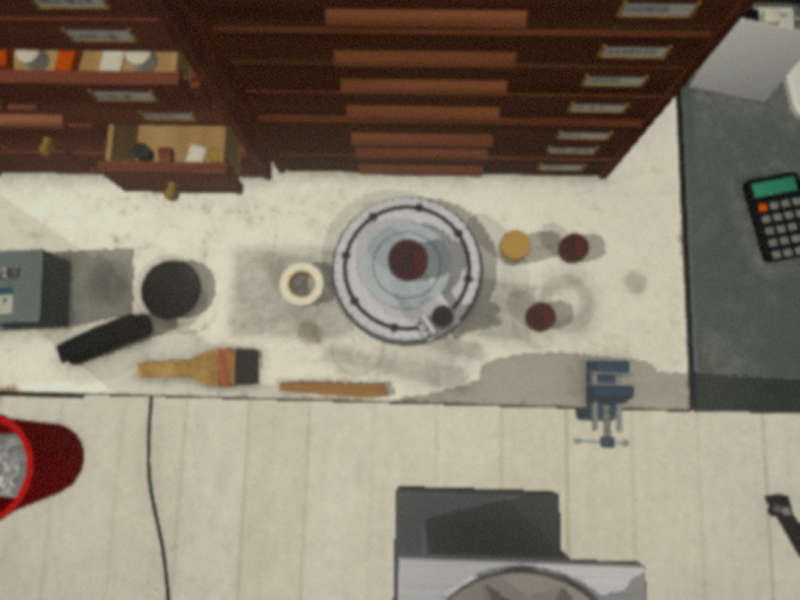

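View pics/scene0.png

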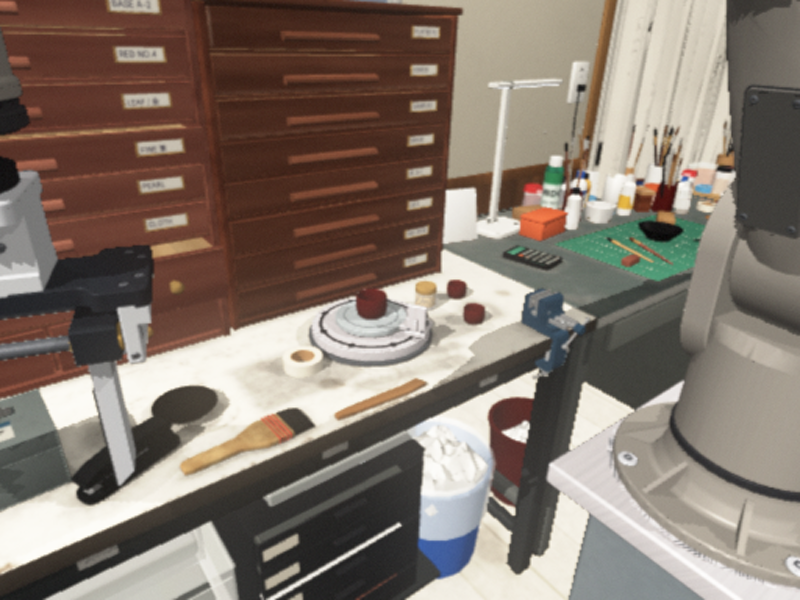

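The scene is clear: stand at about (407,270) in the top view (800 px scale), button (441,317), tab (425,322) on its left, which is the clockwise side. Now I'll measure them.

```bash
cat > meas.py <<'E'
from h import *
def measure(d, save=None):
    P=cloud(d); z=P[...,2]
    hsv=cv2.cvtColor(d['frame'],cv2.COLOR_RGB2HSV)
    return P,z,hsv
if __name__=='__main__':
    d=dict(np.load('pics/top.npz')); d['f']=float(d['f'])
    P,z,hsv=measure(d)
    ctr=onplane(d,407*.64,268*.64,.0385); print('rough',ctr)
    R=np.hypot(P[...,0]-ctr[0],P[...,1]-ctr[1])
    # desk check, plate, button, tab
    print('desk z',np.median(z[(R>.13)&(R<.16)]))
    m=((R<.112)&(z>.012)&(z<.1)).astype(np.uint8)
    c=max(cv2.findContours(m,0,1)[0],key=cv2.contourArea)
    # outer outline by brightness/height: circle fit in xy
    e=P[c[:,0,1],c[:,0,0]]; (cx,cy),r=cv2.minEnclosingCircle(e[:,:2].astype(np.float32)); print('outline',cx,cy,r,e[:,2].mean())
    dark=(hsv[...,2]<70)
    def blob(mask,h,name):
        n,l,st,ce=cv2.connectedComponentsWithStats(mask.astype(np.uint8))
        for i in range(1,n):
            if st[i,4]>=8: print(name,ce[i].round(1),st[i,2:5],onplane(d,*ce[i],h).round(4),'zmed',np.median(z[l==i]).round(4))
    blob(dark&(R<.115),.058,'dark')
    red=((hsv[...,0]<8)|(hsv[...,0]>172))&(hsv[...,1]>110)&(R<.3)&(z<.1)&(z>.005)
    blob(red,.0745,'red')
    gold=(hsv[...,0]>10)&(hsv[...,0]<25)&(hsv[...,1]>110)&(R<.25)&(z<.1); blob(gold,.046,'gold')
    blob((z>.065)&(z<.1)&(R<.115)&~red,.08,'tall')
    x0,y0=int(195),int(115)
    im=cv2.resize(d['frame'][y0:y0+115,x0:x0+130,::-1],None,fx=5,fy=5,interpolation=cv2.INTER_CUBIC); cv2.imwrite('pics/crop0.png',im)
    # ring holes on plate at z=.024, dark spots
    blob((hsv[...,2]<95)&(R>.07)&(R<.1)&(z<.035),.024,'slot')
E
python3 meas.py
```

```text
rough [0.52660831 0.15857576 0.0385    ]
desk z 0.18988266514799224
outline 0.5274356007575989 0.16293677687644958 0.10455052554607391 0.024752568007099088
dark [258.4 166.1] [ 16  23 238] [0.5338 0.163  0.058 ] zmed 0.0494
dark [282.7 202.4] [ 12  12 113] [0.4595 0.1118 0.058 ] zmed 0.0585
red [371.4 157.9] [ 6 12 42] [ 0.5521 -0.0641  0.0745] zmed 0.0106
red [268.1 169. ] [5 4 8] [0.5245 0.1428 0.0745] zmed 0.0486
red [349.8 201.9] [ 5  7 17] [ 0.4615 -0.0202  0.0745] zmed 0.0087
gold [174.1  96. ] [ 7  6 14] [0.6873 0.349  0.046 ] zmed 0.0892
gold [190.9  97.6] [27  8 74] [0.6842 0.3126 0.046 ] zmed 0.0729
gold [211.1  99. ] [5 6 9] [0.6819 0.2687 0.046 ] zmed 0.0695
gold [216.   98.1] [ 9  6 19] [0.6841 0.2582 0.046 ] zmed 0.075
gold [225.   97.8] [12  5 19] [0.6851 0.2388 0.046 ] zmed 0.0819
gold [313.4  97.2] [5 4 8] [0.6898 0.0495 0.046 ] zmed 0.0942
gold [326.1  99.4] [17  8 62] [0.6854 0.0223 0.046 ] zmed 0.0826
gold [341.9 102.5] [19 13 73] [ 0.6791 -0.0111  0.046 ] zmed 0.0671
gold [355.5 100.1] [15  7 41] [ 0.685  -0.0399  0.046 ] zmed 0.081
gold [249.4 104.6] [20 12 64] 
[... 389 characters left out ...]
5] [0.665  0.2158 0.046 ] zmed 0.0419
gold [329.3 156.8] [ 18  18 258] [0.5597 0.0158 0.046 ] zmed 0.0462
gold [215.2 248.3] [ 67   9 416] [0.364  0.2461 0.046 ] zmed 0.0087
tall [260.7 165.1] [ 26  26 154] [0.5308 0.1579 0.08  ] zmed 0.073
tall [274.1 207.1] [11 15 54] [0.4467 0.1295 0.08  ] zmed 0.0802
slot [269.2 133.2] [14  6 25] [0.6148 0.1419 0.024 ] zmed 0.0251
slot [256.  132.5] [11  2 11] [0.616  0.1707 0.024 ] zmed 0.0246
slot [229.  169.4] [ 27  73 122] [0.5327 0.2263 0.024 ] zmed 0.0252
slot [295.2 167.8] [ 19  59 117] [0.5394 0.0849 0.024 ] zmed 0.0252
slot [299.1 198.2] [10 17 31] [0.4742 0.0761 0.024 ] zmed 0.0083
slot [253.6 209.4] [17  4 29] [0.448  0.1713 0.024 ] zmed 0.026
```

View pics/crop0.png

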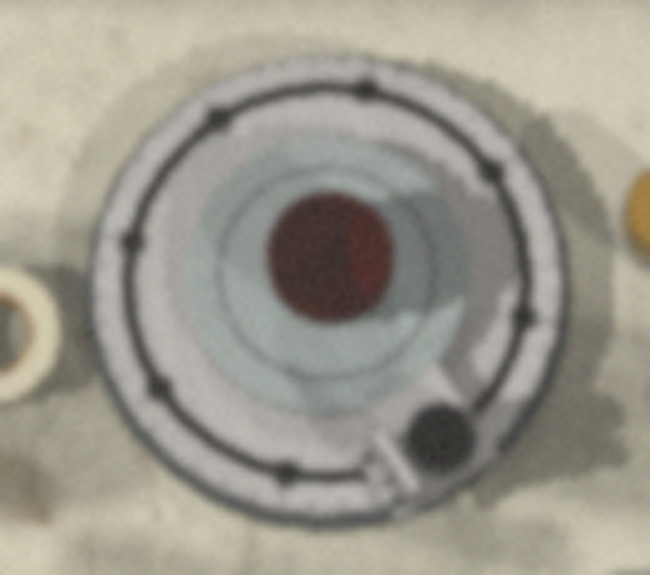

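Crop shows seven visible holes: next hole at crop (287,473), the black button at (440,438), and the tab to its left at (395,465), with the cup clear of both. The axis comes from opposite hole pairs.

```bash
python3 - <<'E'
from h import *
d=dict(np.load('pics/top.npz')); d['f']=float(d['f'])
H=np.array([(367,89),(287,473),(490,172),(161,384),(523,316),(132,241),(217,118)],float)
Q=np.array([onplane(d,195+(u+.5)/5-.5,115+(v+.5)/5-.5,.024) for u,v in H])[:,:2]
A=np.c_[2*Q,np.ones(7)]; s=np.linalg.lstsq(A,(Q**2).sum(1),rcond=None)[0]; c=s[:2]; print('axis',c,'r',np.sqrt(s[2]+c@c))
print('pair mids',(Q[0:6:2]+Q[1:6:2])/2)
ang=np.degrees(np.arctan2(*(Q-c).T[::-1])); print('hole ang',ang.round(1))
def pol(p): w=np.array(p)-c; return np.hypot(*w),np.degrees(np.arctan2(w[1],w[0]))
print('button',pol([.4595,.1118]),'tab',pol([.4467,.1295]))
b0=np.mean([(a-b+180)%360-180 for a,b in zip(ang,[0,180,-45,135,-90,90,45])]);print('mean offset',b0)
for k in range(0,50,5):
    t=np.radians(b0-135-k) ; print(k,(c+.085*np.array([np.cos(t),np.sin(t)])).round(4),np.hypot(*(c+.085*np.array([np.cos(t),np.sin(t)]))).round(4))
E
```

```text
axis [0.53274044 0.16009478] r 0.08493273854953558
pair mids [[0.53249572 0.15961222]
 [0.5328459  0.1600652 ]
 [0.53241906 0.16010728]]
hole ang [ -10.4  170.3  -55.2  124.7 -100.    80.4   35.3]
button (np.float64(0.08772996951193517), np.float64(-146.59912409651614)) tab (np.float64(0.09131811237702711), np.float64(-160.42532410385735))
mean offset -9.99270198244348
0 [0.4631 0.1113] 0.4763
5 [0.4591 0.1176] 0.474
10 [0.4557 0.1242] 0.4723
15 [0.4529 0.131 ] 0.4714
20 [0.4506 0.1381] 0.4713
25 [0.449  0.1453] 0.472
30 [0.4481 0.1527] 0.4734
35 [0.4477 0.1601] 0.4755
40 [0.4481 0.1675] 0.4783
45 [0.449  0.1748] 0.4819
```

>>> servo_tool:
  deltas:
    - [[2.3, -4.5, 0], [0, 0, 0.074], 0]
    - [[2.3, -4.5, 0], [0, 0, 0.074], 0]
    - [[2.3, -4.5, 0], [0, 0, 0.074], 0]
    - [[2.3, -4.5, 0], [0, 0, 0.074], 0]
    - [[2.3, -4.5, 0], [0, 0, 0.074], 0]
    - [[2.3, -4.5, 0], [0, 0, 0.074], 0]
    - [[2.3, -4.5, 0], [0, 0, 0.074], 0]
    - [[2.3, -4.5, 0], [0, 0, 0.074], 0]
    - [[2.3, -4.5, 0], [0, 0, 0.074], 0]
    - [[2.3, -4.5, 0], [0, 0, 0.074], 0]
    - [[2.3, -4.5, 0], [0, 0, 0.074], 0]
    - [[2.5, -4.2, 0], [0, 0, 0.074], 0]

```text
time_s: 1.6
tool_pos: [0.4621, 0.1108, 0.2055]
tcp_rot: [180.0, 0.0, -144.8]
ft_force: [0.8, 1.1, -0.1]
opening: 0.0003
```

>>> servo_tool:
  deltas:
    - [[0, 0, -3], [0, 0, 0], 0]
    - [[0, 0, -3], [0, 0, 0], 0]
    - [[0, 0, -3], [0, 0, 0], 0]
    - [[0, 0, -2.5], [0, 0, 0], 0]
    - [[0, 0, 0], [0, 0, 0], 0]

```text
time_s: 2.22
tool_pos: [0.4606, 0.1119, 0.0892]
tcp_rot: [180.0, -0.2, -144.9]
ft_force: [-0.5, -0.8, 0.6]
opening: 0.0008
```

```bash
python3 - <<'E'
from h import *
s=monitor.observe(); print(s['tool_pos'],s['tcp_rot'],s['ft_force'],s['qpos'].round(0))
d=grab('scene'); u,v=map(int,proj(d,[.47,.12,.07])); print(u,v, proj(d,s['tool_pos']))
a=cv2.resize(d['frame'][v-40:v+40,u-55:u+55,::-1],(770,560),interpolation=cv2.INTER_CUBIC)
cv2.imwrite('pics/s1.png',a)
w=grab('wrist'); cv2.imwrite('pics/w1.png',w['frame'][...,::-1])
E
```

```text
[0.46062531 0.11189735 0.08917535] [ 179.98371891   -0.19976449 -144.93347668] [-0.52602752 -0.77407063  0.60472795] [-38.  15.  19. 124.  -7.  42. 111.]
263 194 (np.float64(269.17900575779305), np.float64(188.0743852048807))
```

View pics/s1.png

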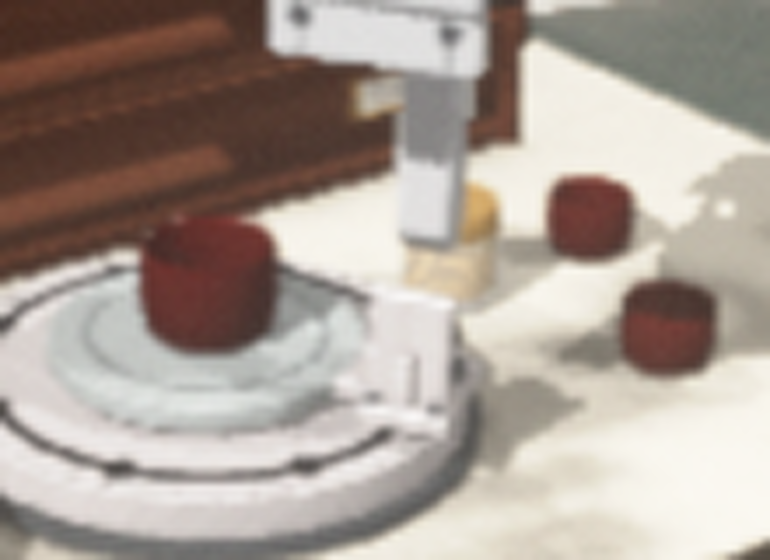

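View pics/w1.png

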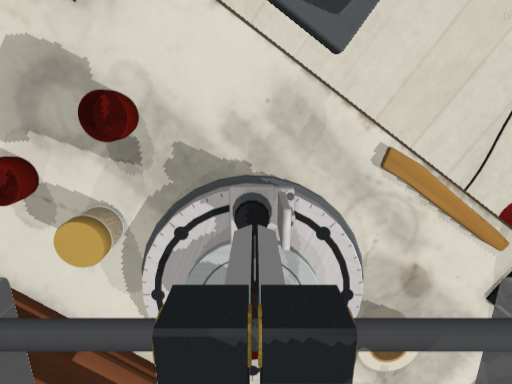

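Wrist view: the closed fingers are centred over the button (253,212), with the tab to the right at (287,220) and a gap between. Pressing.

>>> servo_tool:
  deltas:
    - [[0.1, 0, -1.5], [0, 0, 0], 0]
    - [[0, 0, -1.2], [0, 0, 0], 0]
    - [[0, 0, -0.4], [0, 0, 0], 0]
    - [[0, 0, -0.4], [0, 0, 0], 0]
    - [[0, 0, -0.4], [0, 0, 0], 0]
    - [[0, 0, -0.2], [0, 0, 0], 0]
    - [[0, 0, 0], [0, 0, 0], 0]
    - [[0, 0, 0], [0, 0, 0], 0]

```text
time_s: 3.32
tool_pos: [0.4626, 0.1124, 0.0495]
tcp_rot: [180.0, -0.0, -144.9]
ft_force: [-4.2, -1.5, 5.2]
opening: 0.0003
```

>>> servo_tool:
  deltas:
    - [[0, 0, -0.2], [0, 0, 0], 0]
    - [[0, 0, -0.1], [0, 0, 0], 0]
    - [[0, 0, 0], [0, 0, 0], 0]
    - [[0, 0, 0], [0, 0, 0], 0]

```text
time_s: 3.82
tool_pos: [0.4632, 0.1122, 0.0477]
tcp_rot: [180.0, 0.0, -145.0]
ft_force: [-10.3, -6.0, 38.8]
opening: 0.0003
```

>>> servo_tool:
  deltas:
    - [[0, 0, 0.1], [0, 0, 0], 0]
    - [[0, 0, 0], [0, 0, 0], 0]
    - [[-0.2, 0.32, 0], [0, 0, 0], 0]
    - [[-0.2, 0.32, 0], [0, 0, 0], 0]
    - [[-0.17, 0.33, 0], [0, 0, -0.0436], 0]
    - [[-0.17, 0.33, 0], [0, 0, -0.0436], 0]
    - [[-0.14, 0.34, 0], [0, 0, -0.0436], 0]
    - [[-0.14, 0.34, 0], [0, 0, -0.0436], 0]

```text
time_s: 4.82
tool_pos: [0.4534, 0.1323, 0.0481]
tcp_rot: [-180.0, 0.1, -155.0]
ft_force: [-2.8, -3.0, 14.2]
opening: 0.0006
```

```bash
python3 - <<'E'
from h import *
s=monitor.observe(); print(s['tool_pos'],s['tcp_rot'],s['ft_force'])
w=grab('wrist'); cv2.imwrite('pics/w2.png',w['frame'][100:384,100:420,::-1])
E
```

```text
[0.45340809 0.13230419 0.04813263] [-1.79991641e+02  9.05930163e-02 -1.55028225e+02] [-2.80865708 -3.00442794 14.16410904]
```

View pics/w2.png

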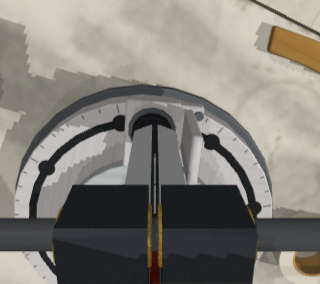

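The old hole is now showing at (121,123), so the table has been freed and is turning with the finger at about 14 N down-force. Continuing along the arc.

>>> servo_tool:
  deltas:
    - [[-0.11, 0.355, 0], [0, 0, -0.0436], 0]
    - [[-0.11, 0.355, 0], [0, 0, -0.0436], 0]
    - [[-0.08, 0.36, 0], [0, 0, -0.0436], 0]
    - [[-0.08, 0.36, 0], [0, 0, -0.0436], 0]
    - [[-0.05, 0.37, 0], [0, 0, -0.0436], 0]
    - [[-0.05, 0.37, 0], [0, 0, -0.0436], 0]
    - [[-0.02, 0.37, 0], [0, 0, -0.0436], 0]
    - [[-0.02, 0.37, 0], [0, 0, -0.0436], 0]

```text
time_s: 5.88
tool_pos: [0.4488, 0.1617, 0.0482]
tcp_rot: [180.0, 0.1, -175.0]
ft_force: [2.2, -2.5, 10.0]
opening: -0.0
```

```bash
python3 - <<'E'
from h import *
s=monitor.observe(); print(s['tool_pos'],s['tcp_rot'],s['ft_force'])
w=grab('wrist'); cv2.imwrite('pics/w3.png',w['frame'][100:384,100:420,::-1])
np.savez('pics/w3',**w)
E
```

```text
[0.44881942 0.16167258 0.04819956] [ 1.79957924e+02  1.47596670e-01 -1.75012664e+02] [ 2.20411182 -2.47928852  9.99815581]
```

View pics/w3.png

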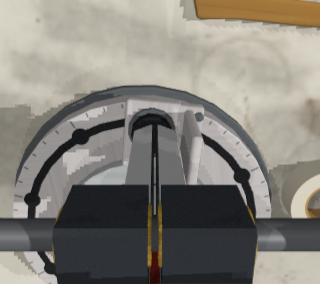

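Around 35° with no slip on the button, so I'm still between holes. Lift clear of the button, which will stay about 8 mm in, then push by the tab alone.

>>> servo_tool:
  deltas:
    - [[0, 0, 0.5], [0, 0, 0], 0]
    - [[0, 0, 0.5], [0, 0, 0], 0]
    - [[0, 0, 0.5], [0, 0, 0], 0]
    - [[-0.05, 0.3, 0], [0, 0, -0.02], 0]
    - [[0, 0.3, 0], [0, 0, -0.02], 0]
    - [[0.02, 0.3, 0], [0, 0, -0.02], 0]
    - [[0.03, 0.2, 0], [0, 0, -0.02], 0]
    - [[0, 0, 0], [0, 0, 0], 0]

```text
time_s: 6.92
tool_pos: [0.4475, 0.1724, 0.0623]
tcp_rot: [-180.0, 0.0, -179.5]
ft_force: [1.5, -1.2, 0.1]
opening: 0.0004
```

```bash
python3 - <<'E'
from h import *
s=monitor.observe(); print(s['tool_pos'],s['tcp_rot'],s['ft_force'])
w=grab('wrist'); cv2.imwrite('pics/w4.png',w['frame'][100:384,100:420,::-1])
E
```

```text
[0.44748387 0.17238697 0.06232756] [-1.79979268e+02  2.40679488e-04 -1.79519262e+02] [ 1.51250635 -1.16014611  0.14669032]
```

View pics/w4.png

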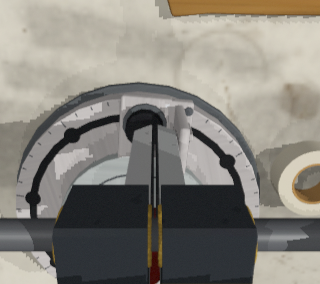

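Finger now off the button and against the tab (180,135); table at about 38°. Pushing gently.

>>> servo_tool:
  deltas:
    - [[0.02, 0.15, 0], [0, 0, -0.015], 0]
    - [[0.02, 0.15, 0], [0, 0, -0.015], 0]
    - [[0.03, 0.15, 0], [0, 0, -0.015], 0]
    - [[0.03, 0.15, 0], [0, 0, -0.015], 0]
    - [[0, 0, 0], [0, 0, 0], 0]

```text
time_s: 7.6
tool_pos: [0.4483, 0.1789, 0.0624]
tcp_rot: [180.0, -0.0, 177.1]
ft_force: [-0.1, -0.3, 0.0]
opening: 0.0004
```

>>> servo_tool:
  deltas:
    - [[0.03, 0.1, 0], [0, 0, -0.01], 0]
    - [[0.03, 0.1, 0], [0, 0, -0.01], 0]
    - [[0, 0, 0], [0, 0, 0], 0]

```text
time_s: 7.98
tool_pos: [0.4489, 0.1804, 0.0624]
tcp_rot: [-180.0, -0.0, 175.9]
ft_force: [-0.6, 0.2, -0.8]
opening: 0.0002
```

>>> servo_tool:
  deltas:
    - [[0.03, 0.1, 0], [0, 0, -0.01], 0]
    - [[0.03, 0.1, 0], [0, 0, -0.01], 0]
    - [[0, 0, 0], [0, 0, 0], 0]

```text
time_s: 8.35
tool_pos: [0.4491, 0.1816, 0.0623]
tcp_rot: [-179.9, -0.1, 174.7]
ft_force: [-3.5, -5.3, 3.4]
opening: 0.0006
```

```bash
python3 - <<'E'
from h import *
s=monitor.observe(); print(s['tool_pos'],s['tcp_rot'],s['ft_force'])
w=grab('wrist'); cv2.imwrite('pics/w5.png',cv2.resize(w['frame'][150:334,140:400,::-1],None,fx=3,fy=3))
np.savez('pics/w5',**w)
c=np.array([.5327,.1601])
for k in (40,45):
    t=np.radians(-145-k); e=np.array([np.cos(t),np.sin(t)]); 
    for nm,r,z,dt in(('btn out',.085,.058,0),('btn in',.085,.05,0),('tab',.085,.08,.020)):
        tt=np.array([np.sin(t),-np.cos(t)]); p=proj(w,np.append(c+r*e+dt*tt,z)); print(k,nm,(np.array(p)-[140,150]).round(1)*3)
E
```

```text
[0.44914987 0.18164135 0.06230816] [-1.79940028e+02 -6.03988827e-02  1.74722044e+02] [-3.50752813 -5.31000566  3.4497731 ]
40 btn out [277.2 258. ]
40 btn in [279.9 243. ]
40 tab [374.1 305.4]
45 btn out [312.  259.5]
45 btn in [313.2 244.5]
45 tab [412.5 315. ]
```

View pics/w5.png

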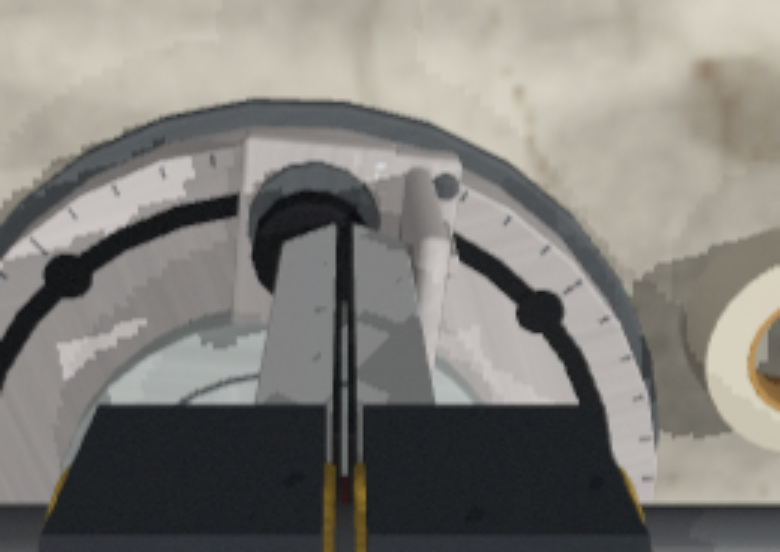

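Button centre at about (314,…) against a predicted (312) for 45°, and the tab force rose to about 6 N, so it's probably locked. One small nudge will confirm, then I'll back off and up.

>>> servo_tool:
  deltas:
    - [[0.02, 0.08, 0], [0, 0, 0], 0]
    - [[0, 0, 0], [0, 0, 0], 0]

```text
time_s: 8.65
tool_pos: [0.4492, 0.1819, 0.0623]
tcp_rot: [-179.9, -0.1, 174.7]
ft_force: [-3.4, -8.1, 6.6]
opening: 0.0003
```

>>> servo_tool:
  deltas:
    - [[-0.05, -0.2, 0], [0, 0, 0], 0]
    - [[-0.05, -0.2, 0], [0, 0, 0], 0]
    - [[0, 0, 1], [0, 0, 0], 0]
    - [[0, 0, 3], [0, 0, 0], 0]
    - [[0, 0, 5], [0, 0, 0], 0]
    - [[0, 0, 5], [0, 0, 0], 0]
    - [[-1, 5, 2], [0, 0, 0], 0]
    - [[-2, 5, 0], [0, 0, 0], 0]
    - [[-2, 5, 0], [0, 0, 0], 0]
    - [[-2, 5, 0], [0, 0, 0], 0]
    - [[-2, 5, 0], [0, 0, 0], 0]
    - [[0, 0, 0], [0, 0, 0], 0]

```text
time_s: 10.15
tool_pos: [0.3564, 0.4329, 0.2227]
tcp_rot: [180.0, -0.0, 175.1]
ft_force: [1.1, 0.3, -0.4]
opening: 0.0003
```

```bash
python3 - <<'E'
from h import *
s=monitor.observe(); print(s['tool_pos'],s['ft_force'],s['time_s'])
d=grab('top'); P=cloud(d); z=P[...,2]; hsv=cv2.cvtColor(d['frame'],cv2.COLOR_RGB2HSV)
c=np.array([.5327,.1601]); 
for nm in('old','new'):
    if nm=='old': D=dict(np.load('pics/top.npz')); D['f']=float(D['f']); th=np.radians(-145)
    else: D=d; th=np.radians(170)
    P=cloud(D); h=cv2.cvtColor(D['frame'],cv2.COLOR_RGB2HSV); R=np.hypot(P[...,0]-c[0],P[...,1]-c[1])
    p=c+.085*np.array([np.cos(th),np.sin(th)])
    m=(h[...,2]<70)&(np.hypot(P[...,0]-p[0],P[...,1]-p[1])<.02)&(P[...,2]>.035)
    v,u=np.nonzero(m); q=onplane(D,u.mean(),v.mean(),.058); w=q[:2]-c
    print(nm,len(u),'btn',q.round(4),'ang',np.degrees(np.arctan2(w[1],w[0])),'r',np.hypot(*w),'z',np.median(P[...,2][m]))
    mc=(R<.045)&(P[...,2]>.06)&(P[...,2]<.085); v,u=np.nonzero(mc); q=onplane(D,u.mean(),v.mean(),.0745)[:2]-c; print('cup',q.round(4),len(u),'r',np.hypot(*q),np.degrees(np.arctan2(q[1],q[0])))
im=cv2.resize(d['frame'][100:270,150:400,::-1],(800,544),interpolation=cv2.INTER_CUBIC); cv2.imwrite('pics/top9.png',im)
E
```

```text
[0.35638864 0.43285408 0.22272419] [ 1.08919981  0.2958988  -0.40746476] 10.15
old 113 btn [0.4595 0.1118 0.058 ] ang -146.54727559385793 r 0.08769776964509689 z 0.05846317236527254
cup [-0.0011 -0.0024] 181 r 0.0026850045139278373 -114.93127428246434
new 112 btn [0.4465 0.1748 0.058 ] ang 170.29532911093568 r 0.08747703248294746 z 0.05889570432447522
cup [-0.0018 -0.002 ] 178 r 0.0026734256349231138 -132.52283231487618
```

View pics/top9.png

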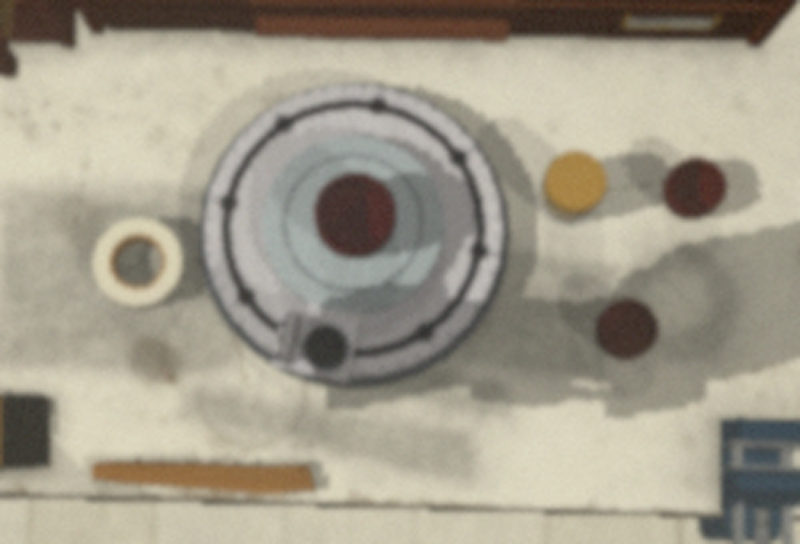

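The picture shows the button at (325,347) over the next hole, the cup at (355,215) near the table's middle, and the jar, tape and spatula still in place. Button height is 58.9 mm, so the plunger is out. Handing in.

```bash
python3 -c "
from cell import env; print(env.finish_job())"
```

```text
the job is handed in; nothing more can be done
None
```

The table is turned clockwise by one division and locked in the next hole. I handed the job in at about 10 s, with no verdict reported.

**What I did:** with the closed fingertips I pressed the plunger to its end stop (tip at about 48 mm). I turned the table about 35° while holding it in. Then I lifted off the button and pushed on the tab alone until the plunger sprang into the next hole.

**Last checks:**
- **Position:** the button is at a bearing of 170.3°, and the hole works out at 170.0°.
- **Plunger:** its top measures 58.9 mm, against 58 mm when fully out.
- **Lock:** a further nudge on the tab moved it only about 0.3 mm, while the sideways force rose from about 6 to 9 N.
- **Cup:** it still stands 2.7 mm from the axis, as before. Its bearing there appeared to change by only about 18° rather than 45°, but an offset that small is within the 2 mm camera error, so this check shows little.
- **Things round the stand:** the jar, tape roll and spatula look unmoved in the last picture; I did not measure them.

**Forces:** the fingertip force briefly reached about 39 N at the plunger's end stop, and I eased it to 10–14 N for the turn. Pushing on the tab also showed up to 6.6 N of upward force at the end; I put that down to friction on the tab, as the tip was 4 mm above the button.

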